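# Find the relay that still snaps and put it into service

### The job

Gently press the green test keys of the three relay modules on the dock one after another to find the one that snaps (you feel it give way suddenly; the worn ones stay soft all the way down), pressing that one right through its snap. Then push the yellow lock block fully home into the gap beside that module and into no other, let go of it, and after that throw the red supply lever all the way over. Leave the other things where they are.

Things in the scene. Friction and masses are not known exactly. Their poses are not given: they have to be found in the camera images.
- key1 (a point): Top centre of the green test key in the right-hand (-y) place of the dock, 77 mm above the table at rest. Round, 28 mm across, it stands 16 mm out of the flat top (61 mm above the table) of a white relay module 70 x 46 mm and moves straight down 10 mm to its stop.
- slot1 (a point): Mouth of the gap beside key1's module (its +y side): middle of the gap, at the module's front face, on the dock's floor (6 mm above the table). x axis: into the gap (away from the robot, the way to push), z up. The gap is 14 mm wide between the white housing and an upright steel plate 45 mm high, open at the top and front; small lips flare outward over the 7 mm before the mouth.
- key2 (a point): Top centre of the green test key in the middle place of the dock, 77 mm above the table at rest. One of the three modules is sound, two are worn; they look alike and stand in other places every time. A sound key pushes back with 1 N, rising to about 5 N at 4 mm down, then snaps: it falls to about 1.5 N at 8 mm and rises again to the stop.
- slot2 (a point): Mouth of the gap beside key2's module (its +y side): middle of the gap, at the module's front face, on the dock's floor (6 mm above the table). The three places stand 115 mm apart in a straight row across x. In each gap an orange stop stands 26 mm inside the mouth; the block pushes it in 8 mm until it meets the end (about 0.5 N of friction, no spring).
- key3 (a point): Top centre of the green test key in the left-hand (+y) place of the dock, 77 mm above the table at rest. A worn key only rises evenly from 1 to 3 N until it meets its stop. Keys of both kinds spring back up. All three places are alike.
- slot3 (a point): Mouth of the gap beside key3's module (its +y side): middle of the gap, at the module's front face, on the dock's floor (6 mm above the table). At each place the key's centre lies 35 mm along x and -30 mm along y from the slot point. The dock's flat floor runs on 95 mm in front of the mouths.
- block_center (a point): Centre of the yellow lock block: 80 mm long (its x axis), 12 mm thick (y), 40 mm high (z), about 0.1 kg, standing on its long narrow side; either end may go in first. Fully home, 34 mm of it is in the gap and its centre is 6 mm before the slot point.
- block: The same lock block; origin at the centre of its underside.
- supply (a joint): Red-knobbed supply lever, rad: 0 leaning towards its own -x (roughly the robot), 1.0 all the way over to its +x; starts at 0 to 0.12. It is light (under 2 N at the knob) and stays where it is left.
- supply_tip (a point): Centre of the lever's red ball knob, 26 mm across, on an 80 mm arm of 10 mm bar; it moves with the lever, about 92 mm above the table at rest.
- supply_base: The lever's grey base block, 70 x 50 x 25 mm, fixed; origin at the centre of its underside. Its x axis is the way the lever is thrown (z up); the lever's pivot lies on its middle, 22 mm above the table, along y.
- sound_key (a joint): How far the key of the sound module is down, m: 0 at rest, 0.010 at its stop. In which place it stands is not told.
- sound_stop (a joint): How far the orange stop in the gap of the sound module is pushed in, m: 0 as found, 0.008 at its end.
- worn1_key (a joint): How far the key of one worn module is down, m: 0 at rest, 0.010 at its stop. In which place it stands is not told.
- worn1_stop (a joint): How far the orange stop in the gap of one worn module is pushed in, m: 0 as found, 0.008 at its end.
- worn2_key (a joint): How far the key of the other worn module is down, m: 0 at rest, 0.010 at its stop. In which place it stands is not told.
- worn2_stop (a joint): How far the orange stop in the gap of the other worn module is pushed in, m: 0 as found, 0.008 at its end.
- seed_jar_at (a point): Amber seed jar, 68 mm across, 90 mm high; bystander, to be left alone; point at the centre of its underside.
- feed_bottle_at (a point): Blue feed bottle, 64 mm across, 160 mm high; bystander, to be left alone; point at the centre of its underside.
- beaker_at (a point): Orange beaker, 70 mm across, 80 mm high; bystander, to be left alone; point at the centre of its underside.
- brush_at (a point): Wooden brush, 150 mm long, lying between robot and dock; bystander, to be left alone; point at the centre of its underside.
- spare_block_at (a point): Grey spacer block, 80 x 26 x 30 mm, too thick for the gaps; bystander, to be left alone; point at the centre of its underside.
- scoop_at (a point): Red-handled steel spoon, 160 mm long, lying between robot and dock; bystander, to be left alone; point at the centre of its underside.
Not all that is in view belongs to the job. Of the things that look like the block, the largest one is meant.

How it is judged:
By the outcome, as a careful person would: the job done as asked, in the order asked, and still so for the second after the job is handed in, with the robot touching nothing.
It also fails if it takes over 72 s, if anything falls off the work surface, if the arm or the gripper's body presses on something with over 40 N, if the wrist force passes 120 N, or if a joint passes its speed limit or range.

### The arm

A 7-joint arm with a two-finger parallel gripper is mounted at the origin on the work surface. World frame = base frame: x ahead of the robot, y to its left, z up, the work surface at z = 0. Lengths are in mm, angles in rad, forces in N, time in s.
With the tool pointing down it reaches from about 400 to 875 mm from the base axis. Payload 4.4 kg.
Tool frame: the origin (TCP) lies midway between the tips of the shut fingers; the grasp point (between the pads) lies 19 mm behind it; z points along the fingers, y is the direction in which the jaws open and shut (so a half turn about z gives the same grasp; the last joint's range is limited). The gripper opens to 85 mm and grips with 20 to 120 N. Pads are 22 mm wide; open, the fingers measure 114 mm over their backs; the gripper's body (76 mm by 85 mm) begins 54 mm behind the grasp point. The pads swing forward as they close: fully open they stand 13 mm farther back than shut.
Start: joints at [-1.361, 0.628, 0.038, 1.517, -0.027, 0.996, -0.02], TCP at [176.981, 625.456, 231.313] pointing down, gripper open.
Joint ranges: [-3.06, 3.06], [-0.37, 2.12], [-1.25, 1.32], [0.18, 2.47], [-1.1, 4.24], [0.23, 1.98], [-2.94, 2.94]. Speed limits (rad/s): [2.57, 2.57, 3.14, 3.14, 3.14, 3.14, 3.14].

### API

Orientations are given as [roll, pitch, yaw] about the fixed x, y, z axes, in that order (R = Rz(yaw) Ry(pitch) Rx(roll)).
In Python, from cell import * gives the robot as it stands. The module is installed in compiled form; this text tells all that it offers.
- The arm moves only by the tool move_arm, never from a script. Its argument "series" is a list of rows, each a list of 2 entries, a list of its own where there are three numbers: the shift along the tool's x, y, z in m, then the turn about the tool's z in rad. In form: [[[x, y, z], yaw], ...]. A call has 1 to 5 rows; each row is the pose to reach, as a shift and turn from the pose measured when the call began, along the tool's axes at that moment; what a row does not reach only later rows make up. A row lasts 1/8 s, in which the tool goes at most 62.5 mm and 10.7 degrees, less where a joint would pass 70% of its speed; a pose out of reach is approached as far as the arm can. A call with a gripper value outside its range is refused whole. "claw" is the opening, from 0 (shut) to 1 (fully open), set as the call begins (left out, the last holds). The fingers move at their own pace and stop on an object; the grip force is fixed at half the most. Time passes only in rows, so rows that repeat a pose let the fingers close. It gives the time, the measured TCP pose, the force and the opening at its end, in the units of the state.
- read_state(): the state, without advancing time (a new reading comes with each control period).
- get_image(name): name is "side" or "top"; returns the picture (420x560x3 uint8, blue, green, red); there is no depth.
- camera_model(name): a dict with "fov_y" (degrees; the focal length in pixels is half the picture's height over the tangent of half this angle, whatever the lens; pixels are square), "cx", "cy" (the principal point, pixels), "k1" (the pictures are not rectified: a ray, as slopes to the right and down, at radius r is drawn at 1 + k1 r^2 times it, then the intrinsics apply), "pose" (4x4, takes a point from camera to world coordinates). Camera axes: x right, y down, z forward; pixel columns grow to the right and rows downward; lengths in mm; the calibration is good to about 2 mm. A picture is of the moment at which its call begins. camera_model takes no time and is no camera call.
- finish_job(): hands the job in, once; it reports no verdict.
The state is a dict: "clock": time; "qpos": joint angles; "qd": joint speeds; "tau": joint torques, N m; "eef_pos": TCP position; "tool_rot": TCP orientation; "force": force on the tool from outside, world axes, zero at the start; "torque": the same for the moment, N m; "width": finger opening in mm.
Only numpy, scipy, OpenCV 4.12 (cv2) and the standard library are available. Lean on these libraries where they do the work, as an engineer would, in place of code of your own. Each camera call takes 0.05 s, during which the arm holds its last target. There are 200 camera calls.

## Working session

There is one attempt and no reset: what is moved stays moved. The work goes in short steps, Python scripts to look and compute and a tool call to move; the robot and the scene stay as the last step left them, time stands still between calls to the robot, and variables do not carry over. Pictures are saved under pics/ and viewed, about 8 in all and at most 12, crops included, and the job is handed in when it is done.

Besides the shell and the picture viewer there is one more tool, called after "Request:" as a command line: name --argument value ..., lists and objects as JSON in quotes. move_arm: Moves the arm, as the interface text tells. Its arguments: {"type":"object","properties":{"series":{"type":"array"},"claw":{"type":"number"}},"required":["series"]}

```bash
mkdir -p pics && cat > h.py <<'E'
from cell import *
import numpy as np, cv2
def K(n):
    m=camera_model(n); f=210/np.tan(np.radians(m['fov_y'])/2); return m,f
def ray(n,u,v):
    m,f=K(n); d=np.array([(u-m['cx'])/f,(v-m['cy'])/f]); s=d.copy()
    for _ in range(30): s=d/(1+m['k1']*(s@s))
    P=np.array(m['pose']); return P[:3,3],P[:3,:3]@np.array([s[0],s[1],1])
def at(n,u,v,z):
    o,d=ray(n,u,v); return (o+d*(z-o[2])/d[2]).round(1)
def proj(n,p):
    m,f=K(n); P=np.array(m['pose']); c=P[:3,:3].T@(np.array(p,float)-P[:3,3]); s=c[:2]/c[2]; s=s*(1+m['k1']*(s@s))
    return (s*f+[m['cx'],m['cy']]).round(1)
def crop(n,name,x0,y0,x1,y1,k):
    i=get_image(n)[y0:y1,x0:x1]; cv2.imwrite('pics/'+name,cv2.resize(i,None,fx=k,fy=k,interpolation=cv2.INTER_CUBIC))
E
python3 - <<'E'
from h import *
for n in('top','side'):
    m=camera_model(n); print(n,m)
    cv2.imwrite(f'pics/{n}0.png',get_image(n))
print(read_state())
E
```

```text
top {'fov_y': 46.45414874021063, 'cx': 270.51632963459247, 'cy': 203.41132961913624, 'k1': -0.10062802191926161, 'pose': array([[ 2.55338461e-02, -9.97263662e-01,  6.93773139e-02,
         4.80368115e+02],
       [-9.99660091e-01, -2.51063842e-02,  7.02653696e-03,
        -7.44803313e+00],
       [-5.26549648e-03, -6.95331464e-02, -9.97565745e-01,
         1.22294190e+03],
       [ 0.00000000e+00,  0.00000000e+00,  0.00000000e+00,
         1.00000000e+00]])}
side {'fov_y': 51.53358597508612, 'cx': 278.4635146914339, 'cy': 204.98489675407873, 'k1': -0.11863723954131576, 'pose': array([[-8.93680393e-01, -2.67774693e-01,  3.60044538e-01,
         2.08099846e+02],
       [-4.48481893e-01,  5.07811831e-01, -7.35520997e-01,
         7.29023238e+02],
       [ 1.41190329e-02, -8.18794149e-01, -5.73913577e-01,
         6.26482835e+02],
       [ 0.00000000e+00,  0.00000000e+00,  0.00000000e+00,
         1.00000000e+00]])}
{'clock': 0.1, 'qpos': array([-1.36078641,  0.62923815,  0.0384182 ,  1.51824721, -0.02702156,
        0.99632973, -0.01996509]), 'qd': array([-6.10856605e-04, -2.49777614e-03, -3.06798389e-04, -9.52789695e-04,
        1.67269592e-03,  3.77810146e-04, -5.45046366e-05]), 'tau': array([ 2.38434477e-03, -5.64540303e+01,  1.23000059e+00, -1.93975800e+01,
        1.11742600e-02,  5.47823991e-03, -1.99616477e-05]), 'eef_pos': array([176.80921217, 624.91064537, 230.49725368]), 'tool_rot': array([-3.13988677e+00, -1.75960543e-05,  2.86582786e+00]), 'force': array([ 0.04469371, -0.08947612, -0.46867437]), 'torque': array([-0.06643267, -0.02152429,  0.01023096]), 'width': 85.25925375841754}
```

View pics/top0.png

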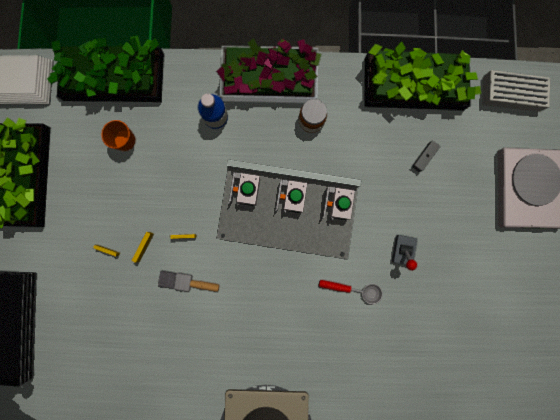

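View pics/side0.png

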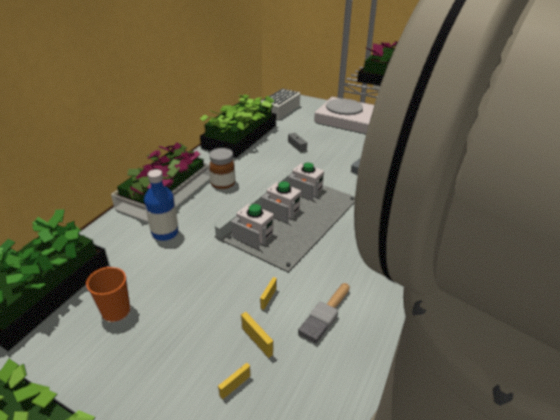

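The top view shows the dock with keys at about (247,188), (296,196) and (343,203), and the lever knob at (412,265). There are three yellow candidates: (105,250), (143,247) and (182,237). The middle one is the longest. I'll check it in a crop.

```bash
python3 - <<'E'
from h import *
i=get_image('top')
a=cv2.resize(i[215:275,85:205],None,fx=5,fy=5,interpolation=cv2.INTER_CUBIC)
cv2.imwrite('pics/blk.png',a)
b=cv2.resize(i[150:275,215:425],None,fx=3.8,fy=3.8,interpolation=cv2.INTER_CUBIC)
cv2.imwrite('pics/dock.png',b)
hsv=cv2.cvtColor(i,cv2.COLOR_BGR2HSV)
def blobs(lo,hi,reg,z,nm):
    m=cv2.inRange(hsv,lo,hi); k=np.zeros_like(m); x0,y0,x1,y1=reg; k[y0:y1,x0:x1]=m[y0:y1,x0:x1]
    c,_=cv2.findContours(k,0,1)
    for q in c:
        if cv2.contourArea(q)<15: continue
        r=cv2.minAreaRect(q); bx=cv2.boxPoints(r); (u,v)=r[0]
        print(nm,np.round(r[0],1),np.round(r[1],1),round(r[2],1),at('top',u,v,z),[at('top',*p,z)[:2].tolist() for p in bx])
blobs((20,120,90),(35,255,255),(85,215,205,275),40,'yel')
blobs((45,80,40),(85,255,255),(220,160,370,225),77,'key')
blobs((0,150,80),(6,255,255),(395,240,425,280),92,'knob')
E
```

```text
yel [104.4 250. ] [24.   4.7] 18.4 [438.5 403.8  40. ] [[441.3, 434.5], [452.4, 431.2], [435.7, 373.3], [424.6, 376.6]]
yel [182.5 235.9] [ 3.6 25.2] 86.4 [478.4 212.1  40. ] [[479.9, 243.2], [485.5, 182.0], [476.7, 181.1], [471.2, 242.4]]
yel [140.5 246.5] [ 4.9 33.5] 26.6 [449.7 314.2  40. ] [[415.3, 336.9], [489.2, 302.7], [484.1, 291.6], [410.3, 325.8]]
key [343.5 202.5] [11. 11.] 90.0 [ 566.5 -170.9   77. ] [[579.2, -157.7], [579.8, -183.7], [553.9, -184.0], [553.3, -158.1]]
key [295.5 194.5] [11. 11.] 90.0 [582.5 -57.5  77. ] [[595.2, -44.3], [595.8, -70.2], [569.9, -70.8], [569.2, -44.9]]
key [247.5 187.5] [11. 11.] 90.0 [596.2  55.8  77. ] [[608.9, 69.1], [609.6, 43.2], [583.6, 42.4], [582.9, 68.3]]
knob [411.5 264.5] [9. 9.] 90.0 [ 425.4 -329.6   92. ] [[435.6, -318.9], [436.0, -340.1], [415.2, -340.3], [414.8, -319.2]]
```

View pics/blk.png

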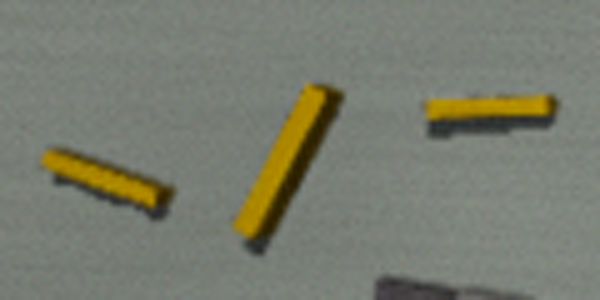

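View pics/dock.png

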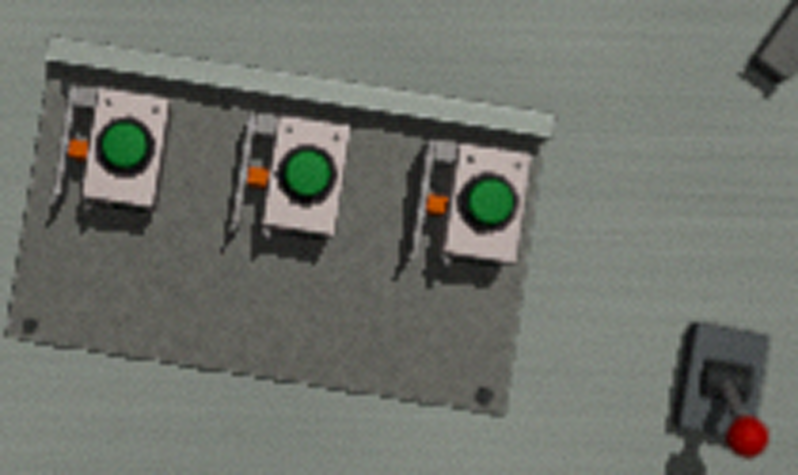

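The longest yellow piece, at (141,247), measures 81 mm against the stated 80. The other two are about 61 mm. So that is the lock block, centred near (450,314) at −24.8°. The dock yaw from the key row is about −7.5°. I'll start pressing keys with the fingers shut.

```bash
cat >> h.py <<'E'
from scipy.spatial.transform import Rotation as Ro
def go(x,y,z,yawdeg=None):
    s=read_state(); R=Ro.from_euler('xyz',s['tool_rot']).as_matrix()
    d=R.T@(np.array([x,y,z])-s['eef_pos'])/1000; t=0
    if yawdeg is not None:
        t=-((np.radians(yawdeg)-s['tool_rot'][2]+np.pi/2)%np.pi-np.pi/2)
    print('shift',d.round(4),'turn',round(t,3),'rows',round(np.linalg.norm(d)/.0625,1),'F',s['force'].round(2),'t',s['clock'],'pos',s['eef_pos'].round(1))
E
python3 - <<'E'
from h import *
go(596,56,130,-7.5)
E
```

```text
shift [-0.5582 -0.4332  0.1012] turn -0.145 rows 11.4 F [ 0.58 -0.17  0.1 ] t 0.15 pos [176.9 625.  230.6]
```

Request:
move_arm --series '[[[-0.045, -0.035, 0.0], 0], [[-0.09, -0.07, 0.0], 0], [[-0.135, -0.105, 0.0], 0], [[-0.18, -0.14, 0.0], 0], [[-0.225, -0.175, 0.0], 0]]' --claw 0

```text
clock: 0.78
eef_pos: [346.6, 393.7, 230.8]
tool_rot: [-3.14, 0.0, 2.866]
force: [0.4, -0.3, 0.5]
width: 0.0
```

Request:
move_arm --series '[[[-0.045, -0.035, 0.0], 0], [[-0.09, -0.07, 0.0], 0], [[-0.135, -0.105, 0.0], 0], [[-0.18, -0.14, 0.0], 0], [[-0.225, -0.175, 0.0], 0]]'

```text
clock: 1.4
eef_pos: [516.3, 162.5, 231.0]
tool_rot: [-3.14, 0.0, 2.866]
force: [0.2, 0.1, -0.2]
width: 0.1
```

```bash
python3 -c "
from h import *
go(596,56,110,-7.5);print(read_state()['qpos'])"
```

```text
shift [-0.1057 -0.0807  0.1211] turn -0.145 rows 2.9 F [ 0.21  0.13 -0.21] t 1.4 pos [516.3 162.5 231. ]
[-0.40362489  0.47351383  0.06738628  1.82348827 -0.03951917  0.84666442
  0.97784652]
```

Request:
move_arm --series '[[[-0.045, -0.035, 0.03], -0.05], [[-0.085, -0.065, 0.07], -0.1], [[-0.1057, -0.0807, 0.115], -0.145], [[-0.1057, -0.0807, 0.145], -0.145], [[-0.1057, -0.0807, 0.151], -0.145]]'

```text
clock: 2.02
eef_pos: [594.2, 55.4, 77.8]
tool_rot: [-3.139, -0.005, 3.01]
force: [0.3, 0.3, 0.6]
width: 0.2
```

```bash
python3 -c "
from h import *
go(596,56,77,-7.5)
crop('side','k3.png',180,130,380,280,4)"
```

```text
shift [-0.0017  0.0008  0.0008] turn -0.0 rows 0.0 F [0.29 0.3  0.58] t 2.025 pos [594.2  55.4  77.8]
```

View pics/k3.png

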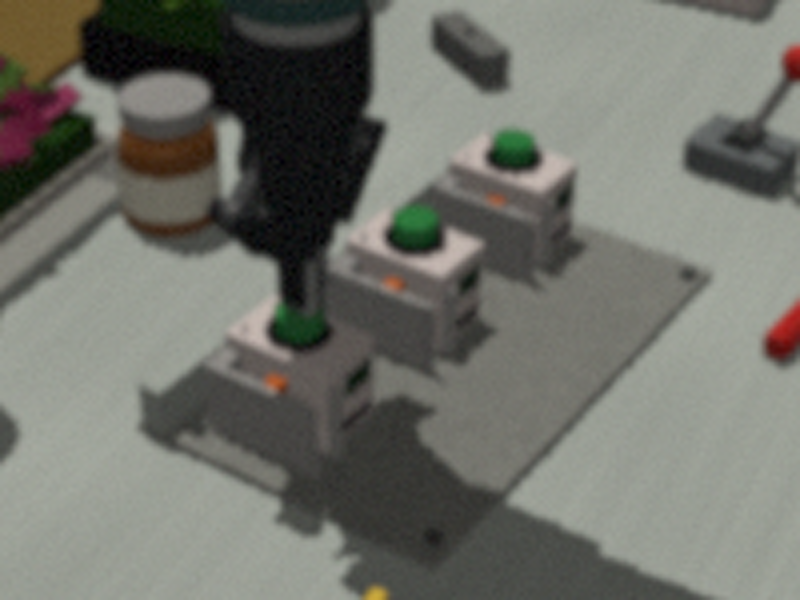

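The shut fingertips stand right on key3. I'll press it in small steps.

Request:
move_arm --series '[[[-0.0015, 0.0005, 0.002], 0], [[-0.0015, 0.0005, 0.003], 0], [[-0.0015, 0.0005, 0.003], 0]]'

```text
clock: 2.45
eef_pos: [597.2, 57.1, 76.7]
tool_rot: [-3.141, -0.001, 3.012]
force: [0.1, 0.5, 1.4]
width: 0.1
```

Request:
move_arm --series '[[[0, 0, 0.001], 0], [[0, 0, 0.002], 0], [[0, 0, 0.002], 0]]'

```text
clock: 2.82
eef_pos: [597.3, 57.0, 74.8]
tool_rot: [-3.141, -0.001, 3.012]
force: [-1.2, -0.0, 1.3]
width: 0.2
```

Request:
move_arm --series '[[[0, 0, 0.001], 0], [[0, 0, 0.002], 0], [[0, 0, 0.002], 0]]'

```text
clock: 3.2
eef_pos: [597.3, 57.1, 72.7]
tool_rot: [-3.141, -0.001, 3.012]
force: [-0.9, -0.8, 1.2]
width: 0.2
```

Request:
move_arm --series '[[[0, 0, 0.001], 0], [[0, 0, 0.002], 0], [[0, 0, 0.002], 0]]'

```text
clock: 3.58
eef_pos: [597.3, 57.1, 70.6]
tool_rot: [-3.141, -0.001, 3.012]
force: [-0.9, 0.3, 2.2]
width: 0.1
```

Key3 gives only 1.2 N at 4.3 mm down, so it is worn. Next is key2, 115 mm along tool −y.

Request:
move_arm --series '[[[0, 0, -0.02], 0], [[0, -0.05, -0.03], 0], [[0, -0.1, -0.03], 0], [[0, -0.115, -0.02], 0], [[0, -0.115, -0.009], 0]]'

```text
clock: 4.2
eef_pos: [582.2, -58.0, 79.1]
tool_rot: [-3.141, -0.001, 3.009]
force: [-0.8, 1.1, -0.4]
width: 0.1
```

Request:
move_arm --series '[[[0, 0, 0.001], 0], [[0, 0, 0.002], 0], [[0, 0, 0.002], 0]]'

```text
clock: 4.58
eef_pos: [582.5, -56.5, 77.1]
tool_rot: [-3.141, -0.001, 3.011]
force: [0.0, -0.1, 0.4]
width: -0.2
```

Request:
move_arm --series '[[[0, 0, 0.001], 0], [[0, 0, 0.002], 0], [[0, 0, 0.002], 0]]'

```text
clock: 4.95
eef_pos: [582.9, -56.1, 75.3]
tool_rot: [3.141, -0.0, 3.012]
force: [1.0, 1.0, 1.2]
width: -0.2
```

Request:
move_arm --series '[[[0, 0, 0.001], 0], [[0, 0, 0.002], 0], [[0, 0, 0.002], 0]]'

```text
clock: 5.32
eef_pos: [582.9, -56.1, 73.2]
tool_rot: [3.141, -0.0, 3.012]
force: [0.0, 0.9, 2.2]
width: 0.1
```

Request:
move_arm --series '[[[0, 0, 0.001], 0], [[0, 0, 0.001], 0]]'

```text
clock: 5.58
eef_pos: [582.9, -56.1, 72.2]
tool_rot: [3.141, -0.0, 3.012]
force: [0.2, 0.4, 1.2]
width: -0.1
```

Request:
move_arm --series '[[[0, 0, 0.001], 0], [[0, 0, 0.002], 0], [[0, 0, 0.002], 0]]'

```text
clock: 5.95
eef_pos: [582.9, -56.2, 70.1]
tool_rot: [3.141, -0.0, 3.012]
force: [-0.3, 0.6, 2.5]
width: 0.2
```

Request:
move_arm --series '[[[0, 0, -0.02], 0], [[0, -0.05, -0.03], 0], [[0, -0.1, -0.03], 0], [[0, -0.115, -0.02], 0], [[0, -0.115, -0.009], 0]]'

```text
clock: 6.58
eef_pos: [567.6, -171.3, 78.3]
tool_rot: [3.142, -0.0, 3.009]
force: [0.6, 1.3, -0.7]
width: -0.1
```

Request:
move_arm --series '[[[0, 0, 0.001], 0], [[0, 0, 0.002], 0], [[0, 0, 0.002], 0]]'

```text
clock: 6.95
eef_pos: [567.9, -169.7, 76.3]
tool_rot: [3.141, -0.001, 3.011]
force: [-0.6, 0.5, 1.5]
width: -0.0
```

Request:
move_arm --series '[[[0, 0, 0.001], 0], [[0, 0, 0.002], 0], [[0, 0, 0.002], 0]]'

```text
clock: 7.32
eef_pos: [568.3, -169.6, 74.7]
tool_rot: [3.141, 0.0, 3.011]
force: [-0.6, 0.0, 4.1]
width: 0.2
```

Request:
move_arm --series '[[[0, 0, 0.001], 0], [[0, 0, 0.002], 0], [[0, 0, 0.002], 0]]'

```text
clock: 7.7
eef_pos: [568.3, -169.6, 72.7]
tool_rot: [3.141, 0.0, 3.011]
force: [-1.0, -0.3, 4.4]
width: -0.2
```

Key1 gives 4.1 to 4.4 N at 2 to 4 mm down, so it is the sound one. I'll press it through the snap.

Request:
move_arm --series '[[[0, 0, 0.001], 0], [[0, 0, 0.002], 0], [[0, 0, 0.002], 0]]'

```text
clock: 8.07
eef_pos: [568.3, -169.5, 70.4]
tool_rot: [3.14, 0.0, 3.011]
force: [-0.8, 0.2, 2.7]
width: -0.1
```

Request:
move_arm --series '[[[0, 0, 0.001], 0], [[0, 0, 0.002], 0], [[0, 0, 0.002], 0]]'

```text
clock: 8.45
eef_pos: [568.3, -169.6, 68.3]
tool_rot: [3.14, 0.0, 3.011]
force: [-0.0, -0.2, 2.1]
width: 0.0
```

Request:
move_arm --series '[[[0, 0, 0.001], 0], [[0, 0, 0.0015], 0], [[0, 0, 0.0015], 0]]'

```text
clock: 8.82
eef_pos: [568.3, -169.5, 66.9]
tool_rot: [3.14, 0.0, 3.011]
force: [-0.9, 0.9, 4.1]
width: -0.2
```

Request:
move_arm --series '[[[0, 0, -0.03], 0], [[0, 0, -0.08], 0], [[0, 0, -0.12], 0]]'

```text
clock: 9.2
eef_pos: [568.5, -169.8, 188.2]
tool_rot: [3.141, 0.001, 3.011]
force: [0.4, -0.3, -0.7]
width: 0.2
```

```bash
python3 - <<'E'
from h import *
ex=np.array([np.cos(np.radians(-24.8)),np.sin(np.radians(-24.8))])
g=np.array([449.7,314.2])-18*ex
print(g); go(*g,120,-24.8)
E
```

```text
[433.36000539 321.75013748]
shift [0.198  0.4697 0.0685] turn 0.302 rows 8.2 F [ 0.44 -0.32 -0.71] t 9.2 pos [ 568.5 -169.8  188.2]
```

Key1 snapped: the force fell from 4.4 to 2.1 N and rose again at the stop. Next I fetch the block.

Request:
move_arm --series '[[[0.024, 0.057, 0], 0], [[0.048, 0.114, 0], 0], [[0.072, 0.171, 0], 0], [[0.096, 0.228, 0], 0], [[0.12, 0.285, 0], 0]]' --claw 0.5

```text
clock: 9.82
eef_pos: [486.1, 130.2, 188.3]
tool_rot: [3.14, 0.002, 3.011]
force: [0.6, -0.8, -0.3]
width: 42.6
```

Request:
move_arm --series '[[[0.02, 0.05, 0], 0.1], [[0.04, 0.1, 0.03], 0.2], [[0.06, 0.145, 0.06], 0.3], [[0.078, 0.184, 0.068], 0.302], [[0.078, 0.184, 0.068], 0.302]]'

```text
clock: 10.45
eef_pos: [430.3, 327.1, 119.1]
tool_rot: [3.14, -0.001, 2.716]
force: [0.3, -0.3, 0.4]
width: 42.9
```

```bash
python3 - <<'E'
from h import *
go(433.4,321.7,60,-24.8); print(read_state()['width'])
i=np.hstack([cv2.resize(get_image('top')[190:310,80:220],(490,420),interpolation=cv2.INTER_CUBIC)])
j=cv2.resize(get_image('side')[240:420,180:390],(490,420),interpolation=cv2.INTER_CUBIC)
cv2.imwrite('pics/grasp.png',cv2.resize(np.hstack([i,j]),(800,343)))
E
```

```text
shift [-0.0051 -0.0038  0.0591] turn 0.008 rows 1.0 F [ 0.32 -0.31  0.36] t 10.45 pos [430.3 327.1 119.1]
42.853728874868835
```

View pics/grasp.png

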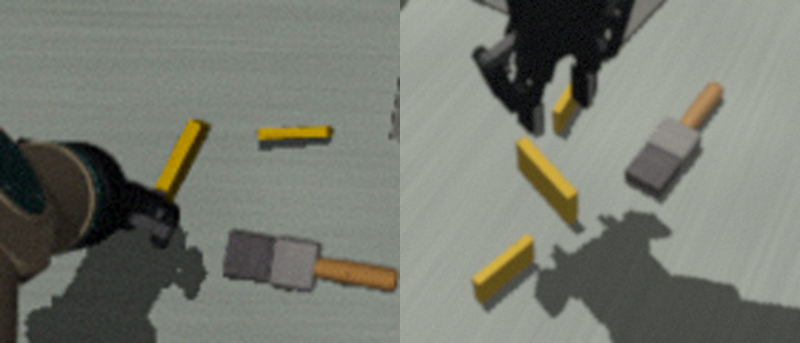

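The open fingers are above the block's near end, and the block stands clear of its neighbours. I'll descend.

Request:
move_arm --series '[[[-0.005, -0.004, 0.03], 0.008], [[-0.005, -0.004, 0.06], 0.008], [[-0.005, -0.004, 0.06], 0.008]]'

```text
clock: 10.92
eef_pos: [435.3, 314.4, 58.8]
tool_rot: [-3.139, 0.0, 2.699]
force: [0.6, 0.4, -0.2]
width: 42.4
```

```bash
python3 - <<'E'
from h import *
go(433.4,321.7,12,-24.8)
E
```

```text
shift [0.0049 0.0059 0.0468] turn -0.009 rows 0.8 F [ 0.6   0.35 -0.17] t 10.925 pos [435.3 314.4  58.8]
```

Request:
move_arm --series '[[[0.005, 0.006, 0.0], -0.009], [[0.005, 0.006, 0.01], -0.009], [[0.005, 0.006, 0.03], -0.009], [[0.005, 0.006, 0.047], -0.009], [[0.005, 0.006, 0.047], -0.009]]'

```text
clock: 11.55
eef_pos: [432.6, 321.3, 10.7]
tool_rot: [-3.136, -0.001, 2.708]
force: [0.4, -0.4, 0.0]
width: 42.5
```

Request:
move_arm --series '[[[0, 0, 0], 0], [[0, 0, 0], 0], [[0, 0, 0], 0], [[0, 0, 0], 0]]' --claw 0

```text
clock: 12.05
eef_pos: [432.9, 321.6, 11.3]
tool_rot: [-3.137, -0.0, 2.708]
force: [-0.5, 0.3, 4.1]
width: 11.2
```

The block is gripped at 11.2 mm. I'll lift it and refine the dock measurements while the view is clear.

Request:
move_arm --series '[[[0, 0, -0.03], 0], [[0, 0, -0.07], 0], [[0, 0, -0.1], 0], [[0, 0, -0.1], 0]]'

```text
clock: 12.55
eef_pos: [434.3, 322.8, 113.2]
tool_rot: [-3.141, 0.002, 2.708]
force: [0.1, 0.0, -1.2]
width: 11.2
```

```bash
python3 - <<'E'
from h import *
ims=[get_image('top').astype(float) for _ in range(6)]
i=np.mean(ims,0); hsv=cv2.cvtColor(i.astype(np.uint8),cv2.COLOR_BGR2HSV)
cv2.imwrite('pics/avg.png',i)
def cen(lo,hi,reg,z):
    m=cv2.inRange(hsv,lo,hi); x0,y0,x1,y1=reg; M=cv2.moments(m[y0:y1,x0:x1],True)
    return at('top',M['m10']/M['m00']+x0,M['m01']/M['m00']+y0,z),M['m00']
k=[]
for x0,x1 in((330,360),(282,310),(234,262)):
    r=cen((45,80,40),(85,255,255),(x0,170,x1,222),77); k.append(r[0]); print('key',r)
for x0,x1 in((322,336),(274,287),(226,240)):
    print('stop',cen((3,150,120),(18,255,255),(x0,175,x1,215),30))
k=np.array(k)[:,:2]; d=k[2]-k[0]; L=np.linalg.norm(d); ey=d/L; ex=np.array([ey[1],-ey[0]]); print('L',L/2,'yaw',np.degrees(np.arctan2(ex[1],ex[0])))
k1=k.mean(0)-115*ey; s=k1-35*ex+30*ey; yaw=np.degrees(np.arctan2(ex[1],ex[0])); print('slot1',s,'key1',k1,'tcp pre',s-78*ex,'home',s-24*ex)
go(*(s-78*ex),110,yaw); print(read_state()['width'],read_state()['qpos'])
# enlarged dock crop around slot 1
b=cv2.resize(i[185:235,310:370],None,fx=12,fy=12,interpolation=cv2.INTER_CUBIC); cv2.imwrite('pics/s1.png',b)
E
```

```text
key (array([ 566.6, -171.2,   77. ]), 118.0)
key (array([582.1, -57.6,  77. ]), 117.0)
key (array([596.3,  56. ,  77. ]), 115.0)
stop (array([ 567.5, -142.7,   30. ]), 21.0)
stop (array([583.1, -27.8,  30. ]), 24.0)
stop (array([597.8,  88.9,  30. ]), 20.0)
L 114.5664981571838 yaw -7.447578905935999
slot1 [ 535.94431254 -137.34626219] key1 [ 566.76047657 -171.62984476] tcp pre [ 458.60233087 -127.23597673] home [ 512.14677972 -134.23540512]
shift [-0.2121 -0.3962  0.0022] turn -0.303 rows 7.2 F [ 0.56  1.03 -1.83] t 12.85 pos [432.4 321.4 110. ]
10.86290625526564 [-0.74043588  0.64689621  0.07319685  1.93448394 -0.07910102  0.56935836
  0.52254272][ WARN:0@6.454] global loadsave.cpp:1063 imwrite_ Unsupported depth image for selected encoder is fallbacked to CV_8U.
```

View pics/s1.png

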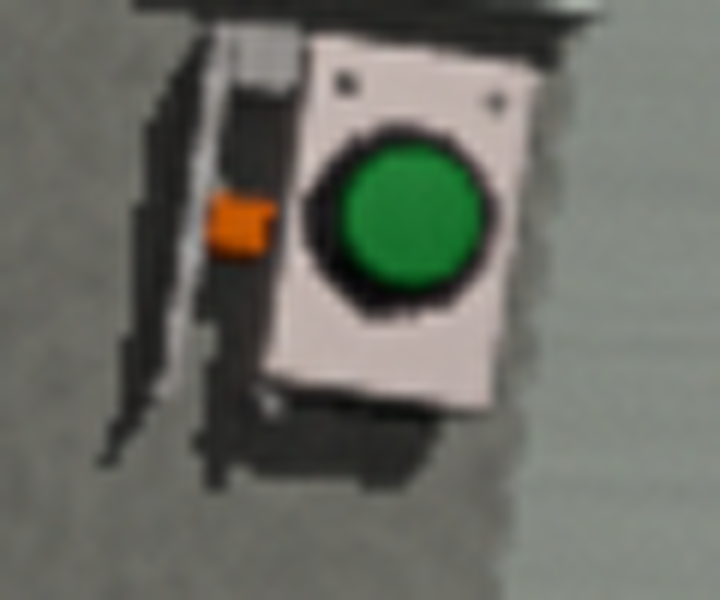

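The crop shows the slot-1 gap between the plate edge, about (178,385), and the module's front-left corner at (264,374). I'll cross-check the slot with these.

```bash
python3 - <<'E'
from h import *
c=lambda x,y:(310+x/12-.46,185+y/12-.46)
a=np.radians(-7.45); ex=np.array([np.cos(a),np.sin(a)]); ey=np.array([-ex[1],ex[0]]); s=np.array([535.9,-137.3])
for n,p,z in(('mod FL',(264,374),61),('mod FR',(492,408),61),('mod BL',(308,36),61),('plate a',(178,385),45),('plate b',(230,30),45)):
    q=at('top',*c(*p),z)[:2]-s; print(n,(q@ex).round(1),(q@ey).round(1))
print('px/mm',np.linalg.norm(proj('top',(536,-137,50))-proj('top',(536,-127,50)))/10)
E
```

```text
mod FL 0.6 -7.8
mod FR 1.0 -53.6
mod BL 68.6 -6.7
plate a -3.3 7.2
plate b 69.3 7.4
px/mm 0.4101219330881999
```

Request:
move_arm --series '[[[-0.027, -0.05, 0], 0], [[-0.054, -0.1, 0], 0], [[-0.081, -0.15, 0], 0], [[-0.108, -0.2, 0], 0], [[-0.135, -0.25, 0], 0]]'

```text
clock: 13.48
eef_pos: [449.7, 36.0, 110.8]
tool_rot: [-3.135, -0.002, 2.709]
force: [0.6, 0.2, -1.9]
width: 11.2
```

Request:
move_arm --series '[[[-0.02, -0.04, 0], -0.1], [[-0.04, -0.08, 0], -0.2], [[-0.06, -0.11, 0], -0.303], [[-0.077, -0.135, 0], -0.303], [[-0.077, -0.146, 0], -0.303]]'

```text
clock: 14.1
eef_pos: [458.3, -130.8, 111.0]
tool_rot: [-3.135, -0.004, 3.008]
force: [-0.2, 0.7, -2.1]
width: 11.3
```

Request:
move_arm --series '[[[0, 0, 0], 0], [[0, 0, 0], 0]]'

```text
clock: 14.35
eef_pos: [458.0, -129.4, 110.7]
tool_rot: [-3.136, -0.005, 3.01]
force: [0.4, 0.4, -0.7]
width: 11.2
```

```bash
python3 - <<'E'
from h import *
go(458.6,-127.2,60,-7.45)
E
```

```text
shift [-0.0006  0.0026  0.0507] turn -0.002 rows 0.8 F [ 0.37  0.41 -0.73] t 14.35 pos [ 458.  -129.4  110.7]
```

The slot agrees to about 0.5 mm. I'll lower to just above the dock floor, then correct.

Request:
move_arm --series '[[[0, 0.0026, 0.04], 0], [[0, 0.0026, 0.075], 0], [[0, 0.0026, 0.085], 0], [[0, 0.0026, 0.085], 0], [[0, 0.0026, 0.085], 0]]'

```text
clock: 14.98
eef_pos: [458.8, -127.1, 26.8]
tool_rot: [-3.136, -0.003, 3.01]
force: [0.5, 0.6, -2.1]
width: 10.9
```

```bash
python3 - <<'E'
from h import *
go(458.6,-127.2,18.5,-7.45)
t=np.mean([get_image('top').astype(float) for _ in range(4)],0).astype(np.uint8)
s=np.mean([get_image('side').astype(float) for _ in range(4)],0).astype(np.uint8)
j=np.hstack([cv2.resize(t[180:270,290:380],(400,400),interpolation=cv2.INTER_CUBIC),cv2.resize(s[150:230,270:350],(400,400),interpolation=cv2.INTER_CUBIC)])
cv2.imwrite('pics/pre.png',j)
E
```

```text
shift [ 0.0002 -0.      0.0083] turn -0.001 rows 0.1 F [ 0.45  0.64 -2.08] t 14.975 pos [ 458.8 -127.1   26.8]
```

View pics/pre.png

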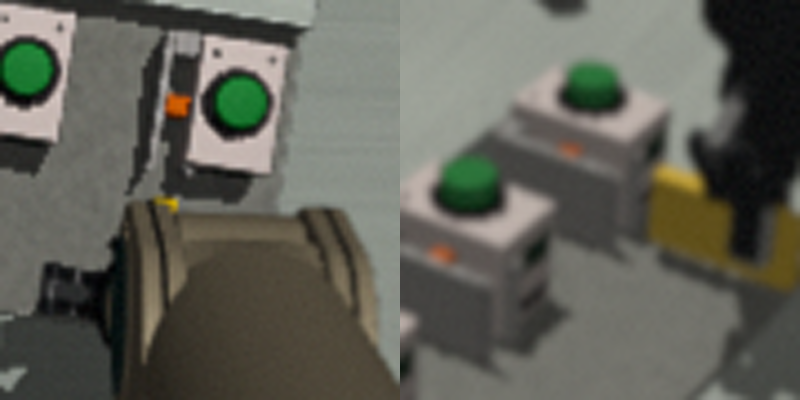

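The block's tip shows at about (167,205) in the left panel, lined up with the gap. I'll check its lateral offset numerically.

```bash
python3 - <<'E'
from h import *
t=np.mean([get_image('top').astype(float) for _ in range(4)],0).astype(np.uint8)
hsv=cv2.cvtColor(t,cv2.COLOR_BGR2HSV); m=cv2.inRange(hsv,(20,130,110),(35,255,255))[215:235,318:338]
a=np.radians(-7.45); ex=np.array([np.cos(a),np.sin(a)]); ey=np.array([-ex[1],ex[0]]); s=np.array([535.9,-137.3])
for v in range(20):
    u=np.where(m[v])[0]
    if len(u): 
        r=[at('top',318+x,215+v,55)[:2]-s for x in(u[0]-.5,u[-1]+.5)]; print(215+v,u+318,[((q@ex).round(1),(q@ey).round(1)) for q in r])
E
```

```text
225 [325 326 327 328 329] [(np.float64(-23.5), np.float64(4.9)), (np.float64(-21.7), np.float64(-6.9))]
226 [328 329] [(np.float64(-24.8), np.float64(-2.5)), (np.float64(-24.1), np.float64(-7.3))]
227 [328 329] [(np.float64(-27.2), np.float64(-2.8)), (np.float64(-26.4), np.float64(-7.6))]
```

Request:
move_arm --series '[[[0, 0.0005, 0.004], 0], [[0, 0.0005, 0.008], 0], [[-0.005, 0.0005, 0.008], 0], [[-0.01, 0.0005, 0.008], 0], [[-0.014, 0.0005, 0.008], 0]]'

```text
clock: 16.2
eef_pos: [469.9, -128.6, 17.6]
tool_rot: [-3.136, -0.009, 3.01]
force: [-3.1, 0.7, 3.5]
width: 11.1
```

Request:
move_arm --series '[[[-0.003, 0, 0], 0], [[-0.006, 0, 0], 0], [[-0.008, 0, 0], 0], [[-0.008, 0, 0], 0]]'

```text
clock: 16.7
eef_pos: [471.8, -128.9, 17.7]
tool_rot: [-3.135, -0.02, 3.01]
force: [-11.9, 2.8, 18.5]
width: 10.8
```

Request:
move_arm --series '[[[-0.003, 0, 0], 0], [[-0.006, 0, 0], 0], [[-0.008, 0, 0], 0], [[-0.008, 0, 0], 0]]'

```text
clock: 17.2
eef_pos: [474.7, -129.6, 18.0]
tool_rot: [-3.134, -0.029, 3.009]
force: [-11.4, 2.4, 16.8]
width: 10.8
```

```bash
python3 - <<'E'
from h import *
go(512.1,-134.2,18.5,-7.45); print(read_state()['torque'])
E
```

```text
shift [-0.0376  0.0004 -0.0016] turn -0.002 rows 0.6 F [-11.41   2.35  16.83] t 17.2 pos [ 474.7 -129.6   18. ]
[0.32029633 1.8006445  0.03294932]
```

The upward 17 N shows the block dragging on the floor. I'll raise it slightly.

Request:
move_arm --series '[[[0.001, 0, -0.002], 0], [[0.001, 0, -0.004], 0], [[0.001, 0, -0.004], 0]]'

```text
clock: 17.58
eef_pos: [474.6, -129.5, 21.9]
tool_rot: [-3.134, -0.028, 3.009]
force: [0.1, 0.7, -2.3]
width: 11.3
```

```bash
python3 - <<'E'
from h import *
s=np.mean([get_image('side').astype(float) for _ in range(4)],0).astype(np.uint8)
cv2.imwrite('pics/pre2.png',cv2.resize(s[145:225,275:375],(800,640))[:600])
go(512.1,-134.2,22,-7.45); print(read_state()['torque'],read_state()['tool_rot'])
E
```

```text
shift [-0.0383  0.0003 -0.0013] turn -0.002 rows 0.6 F [ 0.02  0.1  -1.81] t 17.775 pos [ 474.  -129.5   21.8]
[-0.01185921 -0.04025497  0.02457455] [-3.13424172 -0.02909734  3.00927262]
```

View pics/pre2.png

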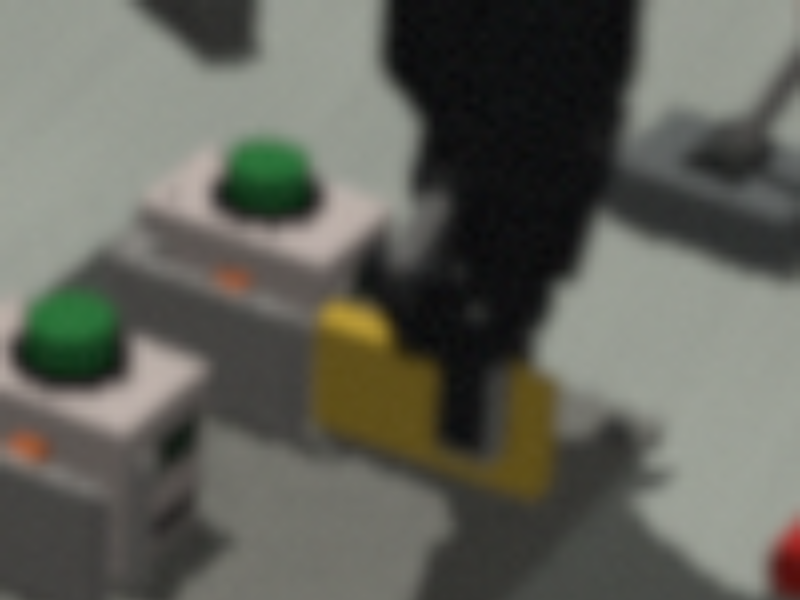

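Request:
move_arm --series '[[[-0.004, 0.0, 0], 0], [[-0.007, 0.0, 0], 0], [[-0.01, 0, 0], 0], [[-0.01, 0, 0], 0]]'

```text
clock: 18.27
eef_pos: [484.5, -130.7, 21.5]
tool_rot: [-3.134, -0.028, 3.009]
force: [0.8, 0.1, -1.2]
width: 11.3
```

Request:
move_arm --series '[[[-0.004, 0.0, 0], 0], [[-0.007, 0.0, -0.0005], 0], [[-0.01, 0, -0.0005], 0], [[-0.01, 0, -0.0005], 0]]'

```text
clock: 18.77
eef_pos: [495.0, -132.0, 21.8]
tool_rot: [-3.135, -0.027, 3.01]
force: [0.5, 1.0, -1.6]
width: 11.2
```

```bash
python3 - <<'E'
from h import *
go(512.1,-134.2,22,-7.45); print(read_state()['torque'],read_state()['tool_rot'])
E
```

```text
shift [-0.0172  0.0001 -0.0007] turn -0.002 rows 0.3 F [ 0.5  1.  -1.6] t 18.775 pos [ 495.  -132.    21.8]
[ 0.12719069 -0.15979266  0.02000851] [-3.1345057  -0.02747714  3.0095808 ]
```

The nose is 17 mm into the gap with no side force. I'll continue to the end stop in small steps.

Request:
move_arm --series '[[[-0.004, 0.0, 0], 0], [[-0.008, 0.0, 0.001], 0], [[-0.012, 0, 0.001], 0], [[-0.012, 0, 0.001], 0]]'

```text
clock: 19.27
eef_pos: [507.5, -133.7, 20.4]
tool_rot: [-3.135, -0.027, 3.01]
force: [0.5, 0.3, -1.9]
width: 11.2
```

Request:
move_arm --series '[[[-0.003, 0.0, 0], 0], [[-0.003, 0.0, 0], 0]]'

```text
clock: 19.52
eef_pos: [510.8, -134.1, 20.3]
tool_rot: [-3.135, -0.026, 3.01]
force: [-0.1, 1.6, -2.5]
width: 10.6
```

Request:
move_arm --series '[[[-0.002, 0.0, 0], 0], [[-0.002, 0.0, 0], 0]]'

```text
clock: 19.77
eef_pos: [512.2, -134.3, 20.2]
tool_rot: [-3.135, -0.027, 3.01]
force: [-1.3, 0.8, -0.7]
width: 11.2
```

Request:
move_arm --series '[[[-0.002, 0.0, 0], 0], [[-0.002, 0.0, 0], 0]]'

```text
clock: 20.02
eef_pos: [512.3, -134.3, 20.0]
tool_rot: [-3.134, -0.031, 3.01]
force: [-4.7, 2.3, 1.7]
width: 11.0
```

```bash
python3 - <<'E'
from h import *
go(512.1,-134.2,20,-7.45)
E
```

```text
shift [0.0002 0.0001 0.    ] turn -0.002 rows 0.0 F [-4.69  2.32  1.74] t 20.025 pos [ 512.3 -134.3   20. ]
```

It met the end exactly at the predicted home position. I'll lower it to the floor, release, then back off and give it a final push from behind with shut fingers.

Request:
move_arm --series '[[[0, 0.0, 0.001], 0], [[0, 0.0, 0.002], 0], [[0, 0.0, 0.002], 0]]'

```text
clock: 20.4
eef_pos: [512.1, -134.3, 18.4]
tool_rot: [-3.134, -0.031, 3.01]
force: [-3.6, 0.8, 5.3]
width: 11.1
```

Request:
move_arm --series '[[[0, 0.0, 0], 0], [[0, 0.0, 0], 0], [[0, 0.0, 0], 0], [[0, 0.0, 0], 0]]' --claw 0.35

```text
clock: 20.9
eef_pos: [512.3, -134.4, 18.4]
tool_rot: [-3.134, -0.031, 3.009]
force: [-1.0, -0.2, 0.0]
width: 29.9
```

Request:
move_arm --series '[[[0, 0.0, -0.02], 0], [[0, 0.0, -0.06], 0], [[0, 0.0, -0.08], 0], [[0.048, 0.0, -0.08], 0], [[0.048, 0.0, -0.08], 0]]'

```text
clock: 21.52
eef_pos: [462.6, -127.6, 99.9]
tool_rot: [-3.134, -0.036, 3.009]
force: [0.3, -0.4, 1.2]
width: 29.9
```

```bash
python3 - <<'E'
from h import *
a=np.radians(-7.45); ex=np.array([np.cos(a),np.sin(a)]); s=np.array([535.9,-137.3])
go(*(s-70*ex),28,-7.45)
s=np.mean([get_image('side').astype(float) for _ in range(4)],0).astype(np.uint8)
cv2.imwrite('pics/rel.png',cv2.resize(s[145:225,275:375],(800,640))[:600])
E
```

```text
shift [-0.0065  0.0004  0.0717] turn -0.003 rows 1.2 F [ 0.34 -0.43  1.19] t 21.525 pos [ 462.6 -127.6   99.9]
```

View pics/rel.png

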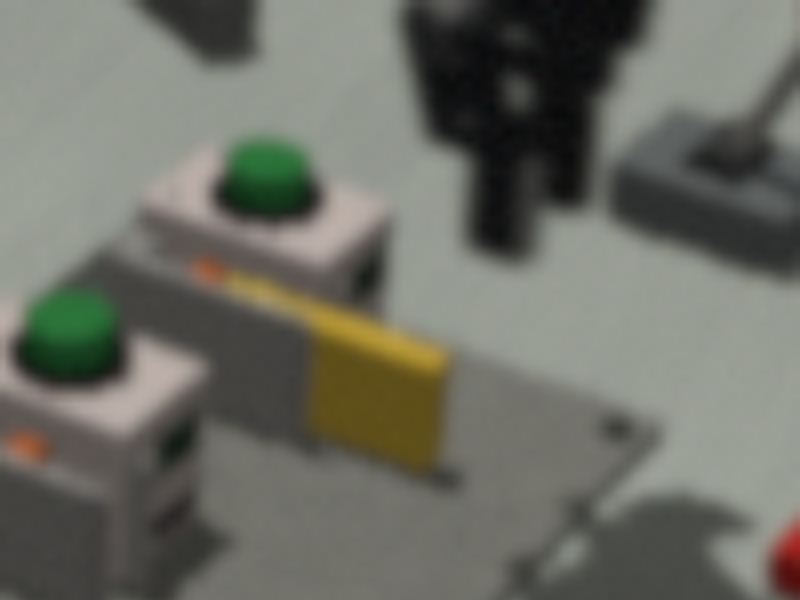

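The block stands flat in slot 1 with the stop pushed in. Now a gentle confirming push on its rear face.

Request:
move_arm --series '[[[-0.003, 0.0, 0.0], 0], [[-0.003, 0.0, 0.02], 0], [[-0.003, 0.0, 0.05], 0], [[-0.003, 0.0, 0.072], 0], [[-0.003, 0.0, 0.072], 0]]' --claw 0

```text
clock: 22.35
eef_pos: [468.9, -128.3, 26.4]
tool_rot: [-3.135, -0.032, 3.01]
force: [-0.3, 0.1, 0.6]
width: 0.2
```

Request:
move_arm --series '[[[-0.004, 0.0, 0.0], 0], [[-0.008, 0.0, 0.0], 0], [[-0.011, 0.0, 0], 0], [[-0.011, 0.0, 0], 0]]'

```text
clock: 22.85
eef_pos: [479.0, -129.7, 26.4]
tool_rot: [-3.134, -0.033, 3.01]
force: [-3.6, 0.4, 3.1]
width: 0.2
```

Request:
move_arm --series '[[[-0.002, 0.0, 0.0], 0], [[-0.003, 0.0, 0.0], 0], [[-0.003, 0.0, 0], 0]]'

```text
clock: 23.22
eef_pos: [478.9, -129.8, 26.2]
tool_rot: [-3.134, -0.039, 3.01]
force: [-7.0, 1.0, 6.0]
width: -0.2
```

The block is home: no movement under a 7 N push, with the rear face where it should be. I'll retreat and look at the lever.

Request:
move_arm --series '[[[0.015, 0.0, 0.0], 0], [[0.03, 0.0, -0.02], 0], [[0.03, 0.0, -0.07], 0], [[0.03, 0.0, -0.12], 0], [[0.03, 0.0, -0.12], 0]]'

```text
clock: 23.85
eef_pos: [458.2, -126.3, 151.0]
tool_rot: [-3.134, -0.028, 3.009]
force: [0.9, 1.1, -0.8]
width: 0.0
```

```bash
python3 - <<'E'
from h import *
i=cv2.imread('pics/avg.png')
b=cv2.resize(i[225:285,380:430],None,fx=10,fy=10,interpolation=cv2.INTER_CUBIC); cv2.imwrite('pics/lev.png',b)
s=read_state(); print(s['qpos'],s['eef_pos'],s['tool_rot'])
hsv=cv2.cvtColor(i,cv2.COLOR_BGR2HSV); m=cv2.inRange(hsv,(0,150,80),(6,255,255))[240:280,395:425]; M=cv2.moments(m,True)
u=(M['m10']/M['m00']+395,M['m01']/M['m00']+240); print(u,at('top',*u,92))
E
```

```text
[ 0.31975377  0.52162526 -0.16726849  2.04777238  0.1609617   0.6122679
  1.47849568] [ 458.20326602 -126.31992733  150.95226274] [-3.13355432 -0.02816262  3.00932602]
(411.5844155844156, 264.4155844155844) [ 425.6 -329.8   92. ]
```

View pics/lev.png

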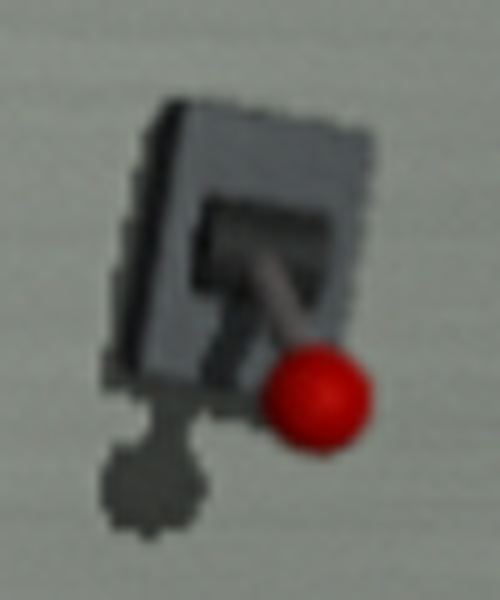

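```bash
python3 - <<'E'
from h import *
c=lambda x,y:(380+x/10-.45,225+y/10-.45)
T=[at('top',*c(*p),25)[:2] for p in((184,100),(375,130),(140,375))]
TL,TR,BL=T; print(T,np.linalg.norm(TR-TL),np.linalg.norm(TL-BL))
e=TL-BL; print('yaw long',np.degrees(np.arctan2(e[1],e[0]))); f=TL-TR; print('yaw short',np.degrees(np.arctan2(-f[0],f[1])))
C=(TR+BL)/2; k=np.array([425.6,-329.8]); d=C-k; print('C',C,'knob->C',d,np.linalg.norm(d),np.degrees(np.arctan2(d[1],d[0])))
E
```

```text
[array([ 494.9, -314.1]), array([ 488.5, -361.8]), array([ 427.3, -304. ])] 48.12743500333254 68.35034747534203
yaw long -8.497605935135986
yaw short -7.641845702698864
C [ 457.9 -332.9] knob->C [32.3 -3.1] 32.44842060871371 -5.482184309546439
```

The base yaw is about −8°. The knob sits 32 mm behind the pivot, as it should at rest. I'll go behind the knob with shut fingers.

```bash
python3 - <<'E'
from h import *
go(386,-324.5,140,-8)
E
```

```text
shift [ 0.0451 -0.2059  0.0139] turn 0.007 rows 3.4 F [ 0.86  1.13 -0.79] t 23.85 pos [ 458.2 -126.3  151. ]
```

Request:
move_arm --series '[[[0.02, -0.04, 0], 0], [[0.045, -0.09, 0.005], 0.007], [[0.045, -0.145, 0.01], 0.007], [[0.045, -0.206, 0.014], 0.007], [[0.045, -0.206, 0.014], 0.007]]'

```text
clock: 24.48
eef_pos: [384.3, -330.6, 138.9]
tool_rot: [-3.13, -0.028, 2.993]
force: [-0.1, 0.6, -0.5]
width: -0.2
```

Request:
move_arm --series '[[[0, 0, 0], 0], [[0, 0, 0], 0]]'

```text
clock: 24.72
eef_pos: [384.6, -329.5, 138.5]
tool_rot: [-3.131, -0.028, 2.994]
force: [-0.1, 0.3, 0.3]
width: 0.0
```

```bash
python3 - <<'E'
from h import *
go(386,-324.5,76,-8)
E
```

```text
shift [-0.0024  0.0059  0.0624] turn -0.008 rows 1.0 F [-0.11  0.25  0.3 ] t 24.725 pos [ 384.6 -329.5  138.5]
```

Request:
move_arm --series '[[[-0.002, 0.006, 0.0], -0.008], [[-0.002, 0.006, 0.03], -0.008], [[-0.002, 0.006, 0.062], -0.008], [[-0.002, 0.006, 0.062], -0.008]]'

```text
clock: 25.22
eef_pos: [385.0, -322.0, 75.0]
tool_rot: [-3.134, -0.032, 3.005]
force: [0.3, 0.5, 0.1]
width: 0.1
```

Request:
move_arm --series '[[[-0.015, 0.0, 0.0], 0], [[-0.03, 0.0, 0], 0], [[-0.045, 0, -0.001], 0], [[-0.06, 0, -0.001], 0], [[-0.065, 0, -0.001], 0]]'

```text
clock: 25.85
eef_pos: [451.2, -331.0, 74.1]
tool_rot: [-3.133, -0.03, 3.006]
force: [-1.4, -0.2, 0.1]
width: -0.3
```

Request:
move_arm --series '[[[-0.005, 0.0, 0.0], 0], [[-0.01, 0.0, 0], 0], [[-0.01, 0, 0], 0]]'

```text
clock: 26.22
eef_pos: [461.5, -332.4, 73.8]
tool_rot: [-3.133, -0.03, 3.006]
force: [0.2, 1.0, -0.3]
width: 0.0
```

```bash
python3 - <<'E'
from h import *
go(470,-336,76,-8)
E
```

```text
shift [-0.0089 -0.0025 -0.0025] turn 0.004 rows 0.2 F [ 0.16  0.96 -0.33] t 26.225 pos [ 461.5 -332.4   73.8]
```

Request:
move_arm --series '[[[-0.003, 0.0, 0.0], 0], [[-0.006, 0.0, 0], 0], [[-0.006, 0, 0], 0]]'

```text
clock: 26.6
eef_pos: [467.7, -333.2, 73.6]
tool_rot: [-3.133, -0.029, 3.006]
force: [-1.0, -0.4, 0.6]
width: 0.0
```

Request:
move_arm --series '[[[-0.002, 0.0, 0.0], 0], [[-0.003, 0.0, 0], 0], [[-0.003, 0, 0], 0]]'

```text
clock: 26.98
eef_pos: [470.7, -333.6, 73.5]
tool_rot: [-3.133, -0.029, 3.006]
force: [-0.1, -0.0, -0.1]
width: -0.2
```

Request:
move_arm --series '[[[-0.002, 0.0, 0.0], 0], [[-0.003, 0.0, 0], 0], [[-0.003, 0, 0], 0]]'

```text
clock: 27.35
eef_pos: [471.5, -333.8, 73.1]
tool_rot: [-3.134, -0.034, 3.005]
force: [-5.3, 0.9, 2.3]
width: -0.0
```

The force rose to 5.3 N and the tool stalled at the predicted end. I'll withdraw and verify.

Request:
move_arm --series '[[[0.02, 0.0, 0.0], 0], [[0.05, 0.0, -0.01], 0], [[0.06, 0, -0.06], 0], [[0.06, 0, -0.11], 0], [[0.06, 0, -0.13], 0]]'

```text
clock: 27.98
eef_pos: [419.1, -326.3, 208.5]
tool_rot: [-3.131, -0.026, 3.005]
force: [1.0, -0.2, -0.9]
width: 0.1
```

```bash
python3 - <<'E'
from h import *
t=np.mean([get_image('top').astype(float) for _ in range(4)],0).astype(np.uint8)
s=np.mean([get_image('side').astype(float) for _ in range(4)],0).astype(np.uint8)
cv2.imwrite('pics/end.png',np.hstack([cv2.resize(t[150:310,200:440],(480,320),interpolation=cv2.INTER_CUBIC),cv2.resize(s[130:290,200:360],(320,320),interpolation=cv2.INTER_CUBIC)]))
hsv=cv2.cvtColor(t,cv2.COLOR_BGR2HSV)
def cen(lo,hi,r,z):
    x0,y0,x1,y1=r; M=cv2.moments(cv2.inRange(hsv,lo,hi)[y0:y1,x0:x1],True)
    return at('top',M['m10']/M['m00']+x0,M['m01']/M['m00']+y0,z) if M['m00'] else None
print('knob',cen((0,150,80),(6,255,255),(395,215,430,280),92))
for x0,x1 in((322,336),(274,287),(226,240)): print('stop',cen((3,150,120),(18,255,255),(x0,175,x1,215),30))
a=np.radians(-7.45); ex=np.array([np.cos(a),np.sin(a)]); ey=np.array([-ex[1],ex[0]]); sl=np.array([535.9,-137.3])
m=cv2.inRange(hsv,(20,130,90),(35,255,255))[195:245,310:345]; v,u=np.nonzero(m)
q=np.array([at('top',310+x,195+y,46)[:2] for x,y in zip(u,v)])-sl
print('block along',(q@ex).min(),(q@ex).max(),'lat',(q@ey).mean())
st=read_state(); print(st['clock'],st['force'],st['eef_pos'])
E
```

```text
knob [ 495.8 -340.5   92. ]
stop [ 575.8 -144.7   30. ]
stop [583.1 -27.8  30. ]
stop [597.8  88.9  30. ]
block along -46.38432600675763 32.98456900115608 lat -0.9503290226783933
28.375 [-0.44455991  0.3078003   0.08633804] [ 416.06508272 -324.78113015  203.85094909]
```

View pics/end.png

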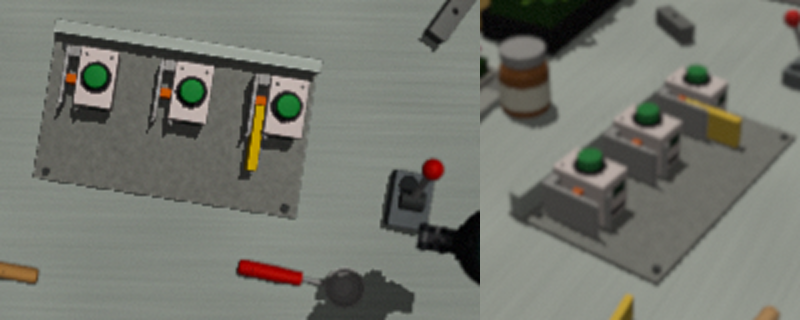

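```bash
python3 -c "
from cell import *
print(finish_job())"
```

```text
the job is handed in; nothing more can be done
None
```

The job is done and handed in at about 28 s on the robot's clock. No verdict was reported, so the checks below are my own.

- **Keys:** Key3 and key2 stayed soft, at no more than 2.5 N as far as I pressed them (about 6 to 7 mm). Key1 (right-hand) rose to 4.4 N at 4 mm, fell to 2.1 N at 9 mm, then met its stop. It is the sound one and was pressed right through its snap.
- **Block:** The yellow lock block, the longest of the three look-alikes, is fully home in the gap beside key1. It was released, and a 7 N push on its rear face did not move it. The last picture puts its rear face 46 mm before the mouth, as it should be. The orange stop there moved about 8 mm, and the other two stops did not move.
- **Lever:** It was thrown after the block was released, until the force rose to 5 N at the end of travel. The knob ended at (496, −340), against about (496, −338) expected.
- **Went wrong along the way:** The block first dragged on the dock floor at about 18 N, so I raised it 4 mm and it then went in freely. That left the tool tilted about 2°, which did no harm. The block also reads about 1 mm to one side of the gap's middle, which is within measuring error.
- **Other things:** I touched none of the bystanders. In the last picture the tool is clear of everything and the bystanders in view look undisturbed. The bottle and beaker were outside that crop, so I did not check them.

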